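# Lay the standing off-cut in the cutting jig

## Robot

A 6-joint arm with a two-finger parallel gripper is mounted at the origin on a cart in front of the work surface, level with it; the furniture and walls round the work are solid. World frame = base frame: x ahead of the robot, y to its left, z up, the work surface at z = 0. Lengths are in m, angles in degrees, forces in N, time in s.
With the tool pointing down it reaches from about 0.3 to 0.875 m from the base axis. Payload 6.4 kg.
Tool frame: the origin (TCP) lies at the very end of the fingers, on their centre line; the grasp point (between the pads) lies behind it (arm.pinch_z is the z of the grasp point in the tool frame, in m); z points along the fingers, y is the line along which they close (so a half turn about z gives the same grasp; the last joint's range is limited). The gripper opens to 85 mm and grips with 20 to 120 N. Pads are 22 mm wide; open, the fingers measure 114 mm over their backs; the gripper's body (76 mm by 85 mm) begins 54 mm behind the grasp point. The pads swing forward as they close: fully open they stand 13 mm farther back than shut.
Start: joints at [60.201, 10.359, 92.074, -0, 77.567, -11.82], TCP at [0.177, 0.547, 0.231] pointing down, gripper open.
Joint ranges: [-171.53, 171.53], [-51.25, 118.39], [17.06, 147.69], [-65.23, 245.23], [0, 150.52], [-178.68, 178.68]. Speed limits (degrees/s): [147.25, 147.25, 172.46, 180, 180, 180].

## Interface

Orientations are given as [roll, pitch, yaw] about the fixed x, y, z axes, in that order (R = Rz(yaw) Ry(pitch) Rx(roll)).
In Python, from rig import arm, viewer gives the robot as it stands. The module is installed in compiled form; this text tells all that it offers.
- The arm moves only by the tool drive_tool, never from a script. Its argument "moves" is a list of rows, each a list of 3 entries, a list of its own where there are three numbers: the opening, from 0 (shut) to 1 (fully open), then the shift along the tool's x, y, z in m, then the turn, a rotation vector about the tool's x, y, z in degrees. A call has 1 to 10 rows; each row is the pose to reach, as a shift and turn from the pose commanded when the call began, along the tool's axes at that moment; what a row does not reach only later rows make up. A row lasts 1/12 s, in which the tool goes at most 41.7 mm and 7.16 degrees, less where a joint would pass 70% of its speed; a pose out of reach is approached as far as the arm can. A call with a gripper value outside its range is refused whole. The fingers move at their own pace and stop on an object; "newtons" is the grip in N (left out, the last holds). Time passes only in rows, so rows that repeat a pose let the fingers close. It gives the time, the measured TCP pose, the force, the opening and the grip force at its end, in the units of the state.
- arm.sense(): the state, without advancing time (a new reading comes with each control period).
- viewer.get_image(name): name is "scene" or "top" or "wrist"; returns a dict with "image" (480x640x3 uint8, blue, green, red), "K" (3x3 intrinsics, pixels), "extrinsics" (4x4, takes a point from camera to world coordinates). Camera axes: x right, y down, z forward; pixel columns grow to the right and rows downward; lengths in m; the calibration is good to about 2 mm. A picture is of the moment at which its call begins. There is no depth.
- arm.close_job(): hands the job in; it is judged then, once.
The state is a dict: "time_s": time; "joints": joint angles; "joint_vel": joint speeds; "tau": joint torques, N m; "position": TCP position; "ee_rot": TCP orientation; "contact_force": force on the tool from outside, world axes, zero at the start; "wrist_torque": the same for the moment, N m; "width": finger opening in m; "finger_force": force on a finger pad.
Only numpy, scipy, OpenCV 4.12 (cv2) and the standard library are available. Lean on these libraries where they do the work, as an engineer would, in place of code of your own. Each camera call takes 0.05 s, during which the arm holds its last target. There are 200 camera calls.

## Task

The pine off-cut that stands on end on the cutting jig is to be ready for sawing: push it over with the fingers so that it lies flat on its broad face along the fence, and push it until its long side is flush against the fence and its end butts against the stop. Only push it, never pick it up, and leave the other things where they are.

Things in the scene. Friction and masses are not known exactly. Their poses are not given: they have to be found in the camera images.
- jig: cutting jig, fixed: brown board 180 (x) x 360 (y) x 18 mm with a dark fence, 24 mm thick, 28 mm high over the board, along its far edge, aluminium strip on top. Origin on the bench under the board, 80 mm from its near edge, midway in y; x points away from the robot to the fence, y left along the fence, z up. Board top z = 0.018; fence's front face (looks to -x) at x = 0.070
- fence_face (a point): the middle of the fence's front face (0.070, 0, 0.033 in the jig's frame)
- stop: end stop, fixed, near the fence's left end: pale wood block 55 (x) x 30 (y) x 28 mm on the board before the fence, with an aluminium bar and black knob over the fence (to 53 mm over the board). Axes as the jig's. Origin on the board's top where its right face (looks to -y, the face to butt against) meets the fence; block: x -0.056 to -0.001, y 0 to 0.030
- block: workpiece: pine off-cut 42 x 115 x 30 mm (own x, y, z), 0.05 to 0.1 kg, loose, standing on end on the board right of the stop, up to 0.2 rad off square. Origin: centre of a broad 42 x 115 face, own z through the 30 mm thickness. At the start own y is up, x (42 mm) along the jig's x, z to the jig's -y (right). Pushed over to the left it lies with own z up, y to the left
- block_mid (a point): centre of the workpiece; it is 57.5 mm above the board at the start and 15 mm when lying on a broad face
- block_foot (a point): centre of the workpiece's 42 x 30 mm end that is down at the start
- block_head (a point): centre of the workpiece's other end, up at the start
- tape_measure: yellow tape measure 34 x 72 x 62 mm, standing loose on the board's near left part, origin under its centre; leave alone
- jar: clear screw jar with a red lid, 62 mm across, 86 mm high, loose on the bench beside the jig, origin under its centre; leave alone
- tin: food tin 57 mm across, 72 mm high, loose on the bench beside the jig, origin under its centre; leave alone
- lying_offcut: another pine off-cut, 42 x 115 x 27 mm, lying on the bench left of the jig, origin under its centre; leave alone
- screwdriver: screwdriver with a black handle, 31 x 213 x 29 mm, lying on the bench right of the jig, origin under its centre; leave alone
- level: yellow pocket level 24 x 160 x 33 mm, lying on the bench at the left, origin under its centre; leave alone
Mind the look-alikes: they are no part of the job. What is shaped like the block but pink is not meant.

How it is judged (in metres and radians):
On the way:
1. the off-cut has been tipped over and lies on a broad face on the jig's board ((angle between block's own z axis and vertical below 0.1 rad or angle between block's own z axis and vertical above 3.04 rad) and height (world z) of block_mid between 0.027 and 0.04 m), for 0.2 s.
At the end, for the whole second after the job is handed in: The off-cut lies at rest on a broad face on the board (tilt under 0.1 rad), parallel to the fence within 0.05 rad, its centre within 4 mm of where it would be touching the fence, and within 4 mm of where it would be touching the stop (all of step 1 and angle between the y axis of block and the y axis of jig, either way round below 0.05 rad and x of block_mid in the frame of jig above 0.045 m and y of block_mid in the frame of stop between -0.0615 and -0.05 m and linear speed of block below 0.01 m/s).
It fails at once if the off-cut is lifted: its foot end's centre rises more than 34 mm over the board (tipping it over raises it by 21 mm at most) (height (world z) of block_foot above 0.052 m).
It fails at once if after tipping, the lying off-cut is lifted off the board (height (world z) of each of block_foot, block_head above 0.048 m and height (world z) of block_head below 0.09 m).
It fails at once if the off-cut falls off the jig (height (world z) of block_mid below 0.022 m).
It fails at once if the tape measure, jar, tin, lying off-cut, screwdriver or level is moved by more than 25 mm (distance of any of tape_measure, jar, tin, lying_offcut, screwdriver, level from where it was at the start of the episode above 0.025 m).
It also fails if it takes over 58 s, if anything falls off the work surface, if the arm or the gripper's body presses on something with over 40 N, if the wrist force passes 120 N, or if a joint passes its speed limit or range.

## Working session

There is one attempt and no reset: what is moved stays moved. The work goes in short steps, Python scripts to look and compute and a tool call to move; the robot and the scene stay as the last step left them, time stands still between calls to the robot, and variables do not carry over. Pictures are saved under pics/ and viewed, at most 10 in all, crops included, and the job is handed in when it is done.

Besides the shell and the picture viewer there is one more tool, called as name(argument=value, ...), one argument or row to a line, values as JSON. drive_tool: Moves the arm, as the interface text tells. Its arguments: {"type":"object","properties":{"moves":{"type":"array","items":{"type":"array"}},"newtons":{"type":"number"}},"required":["moves"]}

```bash
mkdir -p pics
python3 - <<'E'
from rig import arm, viewer
import cv2,numpy as np
for n in("scene","top"):
    d=viewer.get_image(n); cv2.imwrite(f"pics/{n}0.png",d["image"]); np.savez(f"{n}0.npz",**d)
    print(n,np.round(d["K"],1).tolist(),np.round(d["extrinsics"],4).tolist())
s=arm.sense();print(s["position"],s["ee_rot"],s["time_s"],arm.pinch_z)
E
```

```text
scene [[497.0, 0.0, 316.0], [0.0, 497.0, 232.9], [0.0, 0.0, 1.0]] [[0.7492, -0.3973, 0.5299, -0.23], [-0.6623, -0.4581, 0.5929, -0.7611], [0.0072, -0.7952, -0.6063, 0.9696], [0.0, 0.0, 0.0, 1.0]]
top [[453.5, 0.0, 317.7], [0.0, 453.5, 236.8], [0.0, 0.0, 1.0]] [[-0.0298, -0.9849, 0.1705, 0.3395], [-0.9995, 0.0302, -0.0001, 0.0767], [-0.0051, -0.1704, -0.9854, 1.2404], [0.0, 0.0, 0.0, 1.0]]
[0.17720411 0.54649229 0.23046226] [-1.79909085e+02 -1.90967619e-02  1.62022394e+02] 0.1 -0.0187
```

View pics/scene0.png

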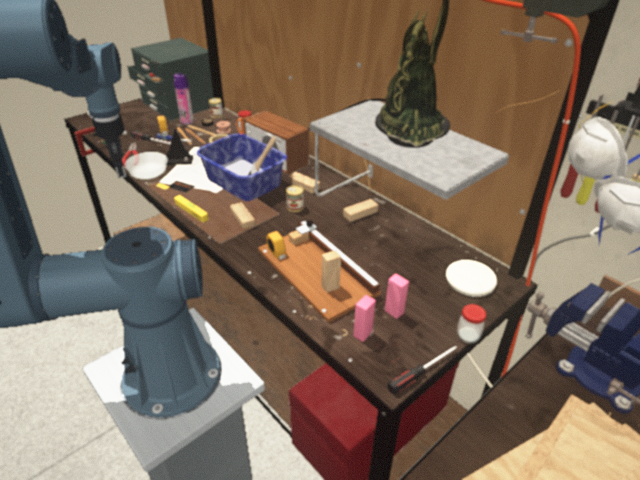

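View pics/top0.png

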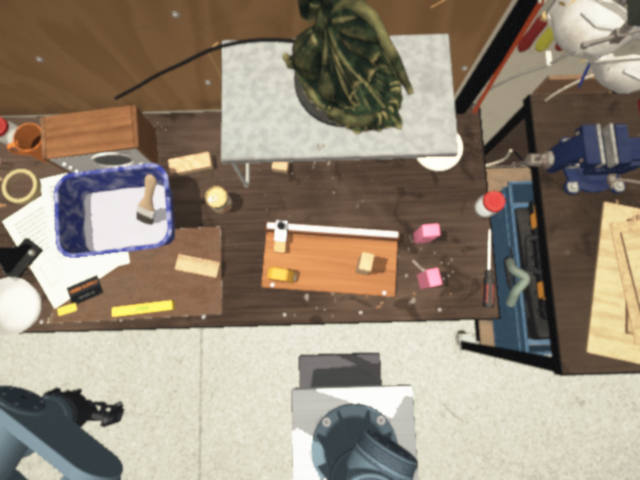

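The pine block standing on the board is at scene (331,272), top (367,263). Things that could be mistaken for it:
- Pink blocks at scene (365,318) and (397,296).
- Lying pine off-cuts at scene (242,215), (361,210) and (305,182).

I choose the upright pine one on the board. The stop is at top (281,238), and the tape measure is at top (281,275).

```bash
cat > h.py <<'E'
import numpy as np,cv2
def ray(d,uv,z):
    K,E=d["K"],d["extrinsics"]
    r=E[:3,:3]@np.linalg.solve(K,[uv[0],uv[1],1.]); t=(z-E[2,3])/r[2]
    return E[:3,3]+t*r
def proj(d,p):
    E=np.linalg.inv(d["extrinsics"]); q=d["K"]@(E[:3,:3]@p+E[:3,3]); return q[:2]/q[2]
E
python3 - <<'E'
from h import *
t=dict(np.load("top0.npz"));s=dict(np.load("scene0.npz"))
im=t["image"]; hsv=cv2.cvtColor(im,cv2.COLOR_BGR2HSV)
for uv in [(330,280),(350,250),(367,257),(367,268),(362,258),(280,245),(330,231)]: print(uv,hsv[uv[1],uv[0]])
m=cv2.inRange(hsv,(5,140,80),(16,255,255)); m[:220]=0;m[300:]=0;m[:,:255]=0;m[:,410:]=0
c=max(cv2.findContours(m,0,2)[0],key=cv2.contourArea)
r=cv2.minAreaRect(c);print("board",r)
for p in cv2.boxPoints(r): print(p,ray(t,p,0.018)[:2].round(4))
# fence alu strip
w=cv2.inRange(hsv,(0,0,170),(180,50,255)); w[:215]=0;w[245:]=0;w[:,:290]=0;w[:,402:]=0
c=max(cv2.findContours(w,0,2)[0],key=cv2.contourArea); r=cv2.minAreaRect(c);print("strip",r)
for p in cv2.boxPoints(r): print(ray(t,p,0.048)[:2].round(4))
a=cv2.resize(im[210:310,250:450],None,fx=4,fy=4,interpolation=2)
b=cv2.resize(s["image"][205:325,245:395],None,fx=4,fy=4,interpolation=2)[:480]
o=np.zeros((580,800,3),np.uint8)
o=a; cv2.imwrite("pics/c1.png",o); cv2.imwrite("pics/c2.png",b)
E
```

```text
(330, 280) [ 14 146 229]
(350, 250) [ 13 147 226]
(367, 257) [ 21  78 248]
(367, 268) [ 23  66 252]
(362, 258) [ 21  77 248]
(280, 245) [ 21  98 251]
(330, 231) [ 25   6 249]
board ((329.8121643066406, 263.12945556640625), (133.5882110595703, 57.140132904052734), 4.085616588592529)
[261.15228 286.86804] [0.4193 0.2324]
[265.22333 229.87311] [0.5748 0.2199]
[398.47205 239.39087] [ 0.5371 -0.1437]
[394.401  296.3858] [ 0.3833 -0.1235]
strip ((343.88580322265625, 230.09896850585938), (108.5092544555664, 6.625975608825684), 4.085616588592529)
[0.5679 0.1513]
[0.5859 0.1497]
[ 0.5559 -0.1391]
[ 0.5381 -0.1367]
```

View pics/c1.png

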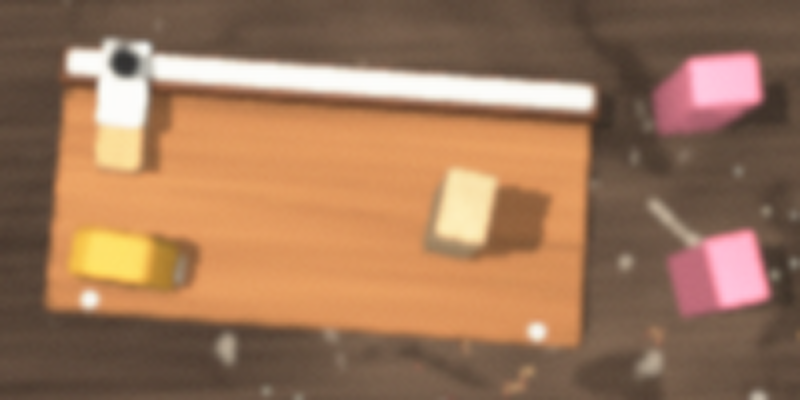

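View pics/c2.png

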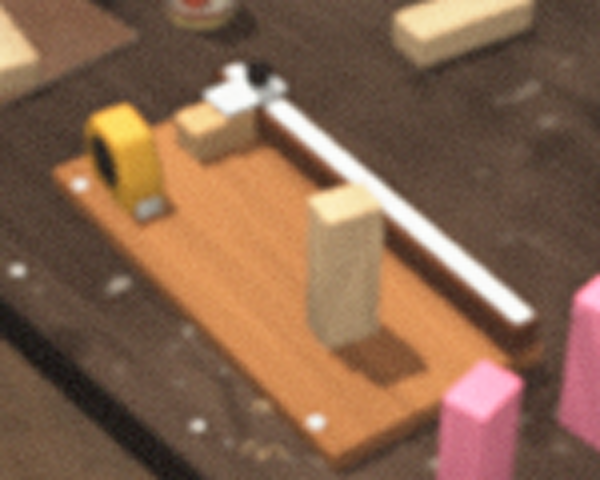

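The close crops confirm the choice: the pine block stands upright. Its top face has corners at about c1 (448,168), (497,175), (487,250) and (436,240). The stop's front right top corner is at c1 (142,170).

```bash
cat >> h.py <<'E'
YAW=np.radians(-5.8); O=np.array([0.4809,0.0464])
X=np.array([np.cos(YAW),np.sin(YAW)]); Y=np.array([-X[1],X[0]])
def jig(p): q=np.asarray(p)[:2]-O; return np.array([q@X,q@Y])
def world(j): return O+j[0]*X+j[1]*Y
E
python3 - <<'E'
from h import *
from rig import arm
t=dict(np.load("top0.npz"));s=dict(np.load("scene0.npz"))
hsv=cv2.cvtColor(t["image"],cv2.COLOR_BGR2HSV)
m=cv2.inRange(hsv,(17,40,215),(28,100,255)); m2=m.copy(); m[:]=0; m[245:280,352:380]=m2[245:280,352:380]
c=max(cv2.findContours(m,0,2)[0],key=cv2.contourArea);r=cv2.minAreaRect(c);print(r)
P=[ray(t,p,0.133) for p in cv2.boxPoints(r)]
for p in P: print("blk top",p[:2].round(4),jig(p).round(4))
C=np.mean(P,0);print("centre",C.round(4),jig(C).round(4), "scene px pred",proj(s,C))
for n,p,z in [("stop R front",(142,172),.046),("stop L front",(97,168),.046),("pinkA",(728,82),.133),("pinkB",(738,270),.133),("tape R",(185,262),.06)]:
    q=ray(t,(p[0]/4+250,p[1]/4+210),z);print(n,q[:2].round(4),jig(q).round(4))
# scene cross-check block top centre
for p in [(310,192),(345,180),(383,198),(348,222)]:
    q=ray(s,(p[0]/4+245,p[1]/4+205),.133);print("scn",q[:2].round(4),jig(q).round(4))
for p in [(180,108),(255,105),(206,135)]:
    q=ray(s,(p[0]/4+245,p[1]/4+205),.046);print("scn stop",jig(q).round(4))
print(arm.sense()["joints"])
E
```

```text
((365.8461608886719, 261.26922607421875), (11.96308422088623, 17.062105178833008), 11.309932708740234)
blk top [ 0.4495 -0.0204] [-0.0245 -0.0697]
blk top [ 0.4905 -0.0305] [ 0.0174 -0.0756]
blk top [ 0.4838 -0.0591] [ 0.0136 -0.1047]
blk top [ 0.4429 -0.0488] [-0.0282 -0.0986]
centre [ 0.4667 -0.0397  0.133 ] [-0.0054 -0.0871] scene px pred [330.58425482 254.9541833 ]
stop R front [0.5052 0.1634] [0.0123 0.1188]
stop L front [0.5088 0.1932] [0.0129 0.1489]
pinkA [ 0.5383 -0.2073] [ 0.0828 -0.2466]
pinkB [ 0.4218 -0.205 ] [-0.0334 -0.256 ]
tape R [0.4433 0.1354] [-0.0464  0.0848]
scn [ 0.4561 -0.0198] [-0.018  -0.0684]
scn [ 0.482  -0.0258] [ 0.0084 -0.0717]
scn [ 0.4881 -0.0559] [ 0.0175 -0.101 ]
scn [ 0.4543 -0.0586] [-0.0159 -0.1071]
scn stop [0.0233 0.1544]
scn stop [0.0726 0.1244]
scn stop [0.0209 0.115 ]
[ 6.02020842e+01  1.03994797e+01  9.21252035e+01  7.00556454e-05
  7.75682161e+01 -1.18203402e+01]
```

The block's top centre is at jig (-5, -87) mm, with a 43x30 top that matches its size. It is turned about -8°, and the scene view agrees. The stop's right face is at jig y of about 117 mm. First I traverse at height with the gripper shut, and square the tool to the jig.

drive_tool(
  moves=[
    [0,[-0.26,-0.29,0],[0,0,-12.2]],
    [0,[-0.26,-0.29,0],[0,0,-12.2]],
    [0,[-0.26,-0.29,0],[0,0,-12.2]],
    [0,[-0.26,-0.29,0],[0,0,-12.2]],
    [0,[-0.26,-0.29,0],[0,0,-12.2]],
    [0,[-0.26,-0.29,0],[0,0,-12.2]],
    [0,[-0.26,-0.29,0],[0,0,-12.2]],
    [0,[-0.26,-0.29,0],[0,0,-12.2]],
    [0,[-0.26,-0.29,0],[0,0,-12.2]],
    [0,[-0.26,-0.29,0],[0,0,-12.2]],
  ],
  newtons=40,
)

```text
time_s: 0.93
position: [0.3365, 0.187, 0.2313]
ee_rot: [-179.9, 0.1, 174.0]
contact_force: [0.0, -0.1, 1.1]
width: 0.0004
finger_force: 0.0
```

drive_tool(
  moves=[
    [0,[-0.154,-0.273,0],[0,0,0]],
    [0,[-0.154,-0.273,0],[0,0,0]],
    [0,[-0.154,-0.273,0],[0,0,0]],
    [0,[-0.154,-0.273,0],[0,0,0]],
    [0,[-0.154,-0.273,0],[0,0,0]],
    [0,[-0.154,-0.273,0],[0,0,0]],
    [0,[-0.154,-0.273,0],[0,0,0]],
    [0,[-0.154,-0.273,0],[0,0,0]],
    [0,[-0.154,-0.273,0],[0,0,0]],
    [0,[-0.154,-0.273,0],[0,0,0]],
  ],
)

```text
time_s: 1.77
position: [0.4607, -0.0971, 0.2306]
ee_rot: [180.0, -0.1, 174.1]
contact_force: [-0.3, 0.9, 0.2]
width: -0.0001
finger_force: 0.0
```

drive_tool(
  moves=[
    [0,[0,0,0.03],[0,0,0]],
    [0,[0,0,0.06],[0,0,0]],
    [0,[0,0,0.09],[0,0,0]],
    [0,[0,0,0.12],[0,0,0]],
    [0,[0,0,0.126],[0,0,0]],
    [0,[0,0,0.126],[0,0,0]],
    [0,[0,0,0.126],[0,0,0]],
  ],
)

```text
time_s: 2.35
position: [0.4613, -0.0956, 0.1062]
ee_rot: [-180.0, 0.0, 174.3]
contact_force: [-0.4, 0.0, 0.4]
width: 0.0
finger_force: 0.0
```

Run:
```python
from h import *
from rig import arm,viewer
s=arm.sense();print(s["position"],jig(s["position"]))
d=viewer.get_image("scene");a=cv2.resize(d["image"][190:340,230:430],None,fx=4,fy=4,interpolation=2);cv2.imwrite("pics/c3.png",a)
```

```text
[ 0.4612769  -0.09563874  0.10622507] [-0.00516874 -0.14329464]
```

View pics/c3.png

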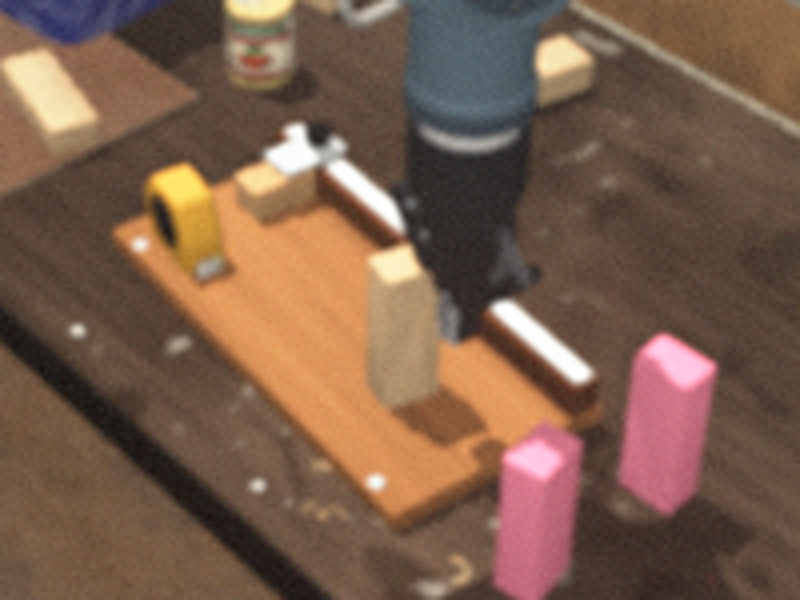

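The fingertips at c3 (455,330) stand just right of the upright block at (403,325), and nothing else is in the way. Now I push left at a height of about 88 mm over the board.

drive_tool(
  moves=[
    [0,[0,0.006,0],[0,0,0]],
    [0,[0,0.012,0],[0,0,0]],
    [0,[0,0.018,0],[0,0,0]],
    [0,[0,0.023,0],[0,0,0]],
    [0,[0,0.027,0],[0,0,0]],
    [0,[0,0.031,0],[0,0,0]],
    [0,[0,0.035,0],[0,0,0]],
    [0,[0,0.039,0],[0,0,0]],
    [0,[0,0.043,0],[0,0,0]],
    [0,[0,0.047,0],[0,0,0]],
  ],
)

```text
time_s: 3.23
position: [0.4658, -0.0491, 0.1052]
ee_rot: [180.0, -0.0, 174.2]
contact_force: [-0.1, -0.1, -0.0]
width: -0.0002
finger_force: 0.0
```

drive_tool(
  moves=[
    [0,[0,0.004,0],[0,0,0]],
    [0,[0,0.008,0],[0,0,0]],
    [0,[0,0.012,0],[0,0,0]],
    [0,[0,0.016,0],[0,0,0]],
    [0,[0,0.02,0],[0,0,0]],
    [0,[0,0.024,0],[0,0,0]],
    [0,[0,0.024,0],[0,0,0]],
    [0,[0,0.024,0],[0,0,0]],
    [0,[0,0.024,0],[0,0,0]],
    [0,[0,0.024,0],[0,0,0]],
  ],
)

```text
time_s: 4.07
position: [0.4682, -0.0258, 0.1053]
ee_rot: [-180.0, 0.0, 174.2]
contact_force: [0.4, 0.3, 0.6]
width: -0.0002
finger_force: 0.0
```

Run:
```python
from h import *
from rig import arm,viewer
s=arm.sense();print(s["position"],jig(s["position"]))
d=viewer.get_image("scene");a=cv2.resize(d["image"][190:340,230:430],None,fx=4,fy=4,interpolation=2);cv2.imwrite("pics/c4.png",a);np.savez("s4.npz",**d)
d=viewer.get_image("top");np.savez("t4.npz",**d)
```

```text
[ 0.46817994 -0.02577457  0.10530389] [-0.00536125 -0.07309053]
```

View pics/c4.png

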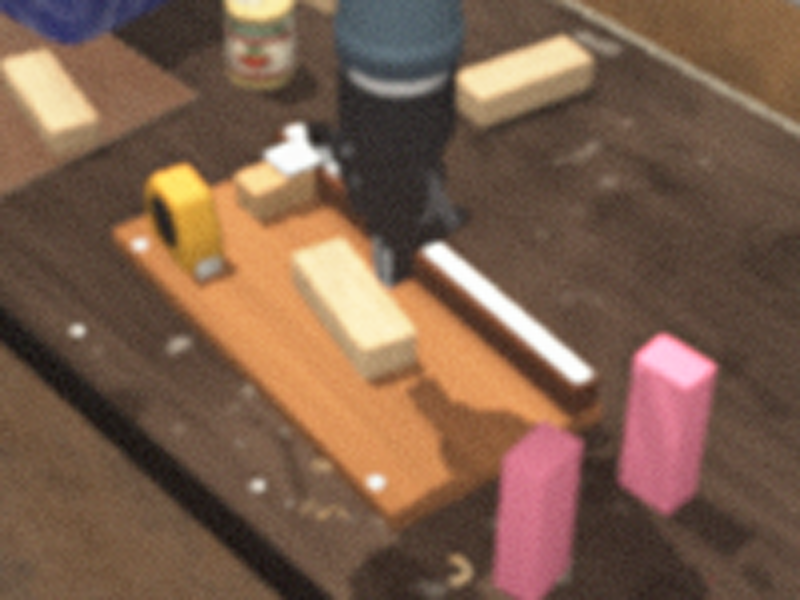

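The block now lies flat at c4 (355,305), on its broad face along the fence. I take its pose from its top corners at c4 (293,260), (345,239), (415,338) and (368,360).

Run:
```python
from h import *
s=dict(np.load("s4.npz"))
P=[]
for p in [(293,260),(345,239),(415,338),(368,360)]:
    q=jig(ray(s,(p[0]/4+230,p[1]/4+190),.048));P.append(q);print(q.round(4))
P=np.array(P);print("centre",P.mean(0).round(4),np.linalg.norm(P[0]-P[3]),np.linalg.norm(P[0]-P[1]))
e=(P[0]+P[1]-P[2]-P[3]);print("yaw rel jig deg",-np.degrees(np.arctan2(e[0],e[1])))
```

```text
[-0.0071  0.0383]
[0.0376 0.0361]
[ 0.0142 -0.0792]
[-0.0254 -0.0784]
centre [ 0.0048 -0.0208] 0.1181541821544199 0.044726634355407885
yaw rel jig deg -10.206030937077484
```

drive_tool(
  moves=[
    [0.55,[0.03,0.026,0],[0,0,0]],
    [0.55,[0.057,0.052,0],[0,0,0]],
    [0.55,[0.057,0.052,0],[0,0,0]],
    [0.55,[0.057,0.052,0],[0,0,0]],
    [0.55,[0.057,0.052,0.03],[0,0,0]],
    [0.55,[0.057,0.052,0.055],[0,0,0]],
    [0.55,[0.057,0.052,0.075],[0,0,0]],
    [0.55,[0.057,0.052,0.077],[0,0,0]],
    [0.55,[0.057,0.052,0.077],[0,0,0]],
    [0.55,[0.057,0.052,0.077],[0,0,0]],
  ],
)

```text
time_s: 5.0
position: [0.4178, 0.0313, 0.0291]
ee_rot: [-180.0, 0.1, 174.2]
contact_force: [0.0, 0.5, 0.3]
width: 0.0471
finger_force: 0.0
```

Run:
```python
from h import *
from rig import arm
s=arm.sense();print(s["position"],jig(s["position"]),s["contact_force"],s["width"])
```

```text
[0.41776834 0.03128006 0.02909455] [-0.06128051 -0.02142239] [0.04453884 0.53139638 0.28938723] 0.04709554765159609
```

drive_tool(
  moves=[
    [0.55,[-0.008,0,0],[0,0,0]],
    [0.55,[-0.016,0,0],[0,0,0]],
    [0.55,[-0.023,0,0],[0,0,0]],
    [0.55,[-0.03,0,0],[0,0,0]],
    [0.55,[-0.037,0,0],[0,0,0]],
    [0.55,[-0.044,0,0],[0,0,0]],
    [0.55,[-0.051,0,0],[0,0,0]],
    [0.55,[-0.058,0,0],[0,0,0]],
    [0.55,[-0.064,0,0],[0,0,0]],
    [0.55,[-0.069,0,0],[0,0,0]],
  ],
)

```text
time_s: 5.83
position: [0.4861, 0.0248, 0.0282]
ee_rot: [-180.0, 0.0, 174.2]
contact_force: [-0.7, -0.0, 0.2]
width: 0.0468
finger_force: 0.2
```

drive_tool(
  moves=[
    [0.55,[-0.002,0,0],[0,0,0]],
    [0.55,[-0.004,0,0],[0,0,0]],
    [0.55,[-0.005,0,0],[0,0,0]],
    [0.55,[-0.006,0,0],[0,0,0]],
    [0.55,[-0.006,0,0],[0,0,0]],
  ],
)

```text
time_s: 6.25
position: [0.4913, 0.0243, 0.0283]
ee_rot: [180.0, 0.0, 174.2]
contact_force: [-0.1, 1.0, -1.0]
width: 0.047
finger_force: 0.1
```

drive_tool(
  moves=[
    [0.55,[-0.001,0,0],[0,0,0]],
    [0.55,[-0.002,0,0],[0,0,0]],
    [0.55,[-0.003,0,0],[0,0,0]],
    [0.55,[-0.004,0,0],[0,0,0]],
    [0.55,[-0.004,0,0],[0,0,0]],
  ],
)

```text
time_s: 6.67
position: [0.4949, 0.024, 0.0282]
ee_rot: [180.0, -0.1, 174.2]
contact_force: [-1.6, 0.3, 1.2]
width: 0.0472
finger_force: 1.1
```

Run:
```python
from h import *
from rig import arm,viewer
s=arm.sense();print(s["position"],jig(s["position"]),s["contact_force"])
d=viewer.get_image("top");np.savez("t5.npz",**d)
a=cv2.resize(d["image"][210:310,250:410],None,fx=5,fy=5,interpolation=2);cv2.imwrite("pics/c5.png",a)
```

```text
[0.49490274 0.02398954 0.02817076] [ 0.01619577 -0.02088067] [-1.57781013  0.34911561  1.20550056]
```

View pics/c5.png

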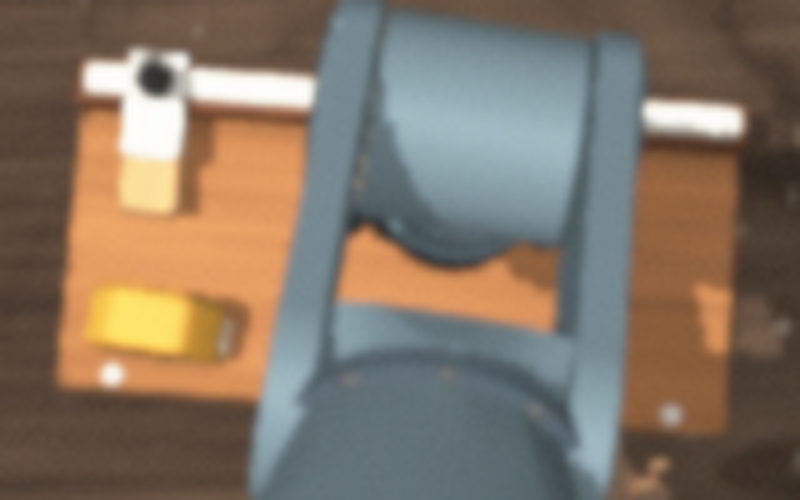

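The arm hides the block in this view, so I go by force and push on until it rises clearly.

drive_tool(
  moves=[
    [0.55,[-0.001,0,0],[0,0,0]],
    [0.55,[-0.002,0,0],[0,0,0]],
    [0.55,[-0.003,0,0],[0,0,0]],
    [0.55,[-0.003,0,0],[0,0,0]],
  ],
)

```text
time_s: 7.05
position: [0.4949, 0.024, 0.0276]
ee_rot: [-180.0, -0.4, 174.2]
contact_force: [-12.0, -0.4, 11.2]
width: 0.0472
finger_force: 6.3
```

It touches the fence, at 12 N with the TCP at jig x 16 mm. Now I back off, rise, shut the fingers and go to the foot end.

drive_tool(
  moves=[
    [0.55,[0.01,0,0],[0,0,0]],
    [0.55,[0.02,0,0],[0,0,0]],
    [0.55,[0.02,0,-0.035],[0,0,0]],
    [0.55,[0.02,0,-0.07],[0,0,0]],
    [0,[0.0,-0.035,-0.075],[0,0,0]],
    [0,[-0.02,-0.065,-0.075],[0,0,0]],
    [0,[-0.029,-0.1,-0.075],[0,0,0]],
    [0,[-0.029,-0.1,-0.075],[0,0,0]],
    [0,[-0.029,-0.1,-0.075],[0,0,0]],
    [0,[-0.029,-0.1,-0.075],[0,0,0]],
  ],
)

```text
time_s: 7.88
position: [0.5163, -0.0785, 0.1029]
ee_rot: [180.0, -0.0, 174.2]
contact_force: [-1.0, -0.1, -0.2]
width: -0.0001
finger_force: 0.0
```

Run:
```python
from h import *
from rig import arm,viewer
s=arm.sense();print(s["position"],jig(s["position"]),s["contact_force"],s["width"])
d=viewer.get_image("scene");np.savez("s6.npz",**d)
a=cv2.resize(d["image"][190:340,230:430],None,fx=4,fy=4,interpolation=2);cv2.imwrite("pics/c6.png",a)
```

```text
[ 0.51631245 -0.07846632  0.10293733] [ 0.04784969 -0.12064845] [-0.95536554 -0.06077852 -0.20038471] -8.127111061761731e-05
```

View pics/c6.png

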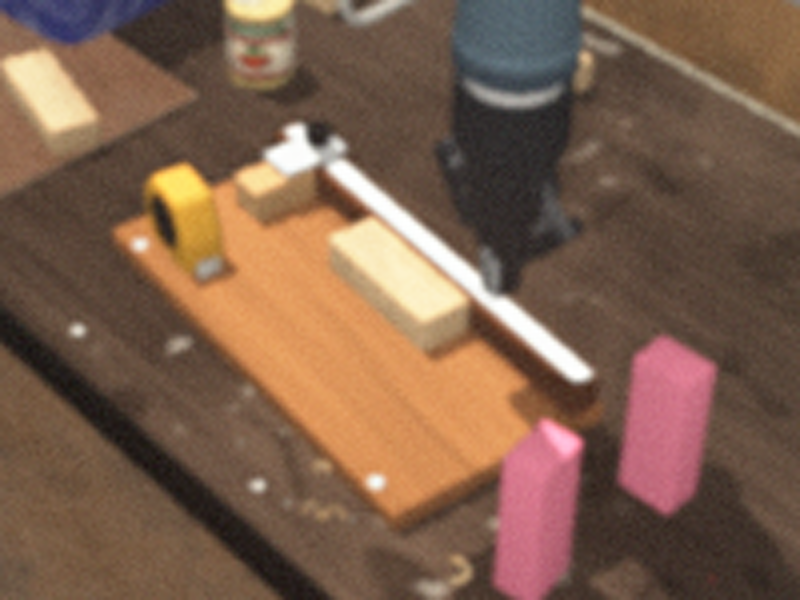

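The block lies flush along the fence at c6 (400,285), about 75 mm right of the stop. The fingers stand right of its foot end at c6 (465,300). I go down and push left.

drive_tool(
  moves=[
    [0,[0,0,0.03],[0,0,0]],
    [0,[0,0,0.055],[0,0,0]],
    [0,[0,0,0.072],[0,0,0]],
    [0,[0,0,0.074],[0,0,0]],
    [0,[0,0.008,0.074],[0,0,0]],
    [0,[0,0.016,0.074],[0,0,0]],
    [0,[0,0.022,0.074],[0,0,0]],
    [0,[0,0.028,0.074],[0,0,0]],
    [0,[0,0.034,0.074],[0,0,0]],
    [0,[0,0.04,0.074],[0,0,0]],
  ],
)

```text
time_s: 8.77
position: [0.5217, -0.0383, 0.0301]
ee_rot: [-180.0, 0.1, 174.2]
contact_force: [0.5, 0.9, 0.0]
width: -0.0001
finger_force: 0.2
```

drive_tool(
  moves=[
    [0,[0,0.006,0],[0,0,0]],
    [0,[0,0.012,0],[0,0,0]],
    [0,[0,0.018,0],[0,0,0]],
    [0,[0,0.024,0],[0,0,0]],
    [0,[0,0.03,0],[0,0,0]],
    [0,[0,0.036,0],[0,0,0]],
    [0,[0,0.042,0],[0,0,0]],
    [0,[0,0.048,0],[0,0,0]],
    [0,[0,0.053,0],[0,0,0]],
    [0,[0,0.056,0],[0,0,0]],
  ],
)

```text
time_s: 9.6
position: [0.5267, 0.0174, 0.0292]
ee_rot: [180.0, -0.0, 174.2]
contact_force: [-0.9, -1.6, 1.4]
width: -0.0002
finger_force: 0.6
```

drive_tool(
  moves=[
    [0,[0,0.002,0],[0,0,0]],
    [0,[0,0.004,0],[0,0,0]],
    [0,[0,0.006,0],[0,0,0]],
    [0,[0,0.006,0],[0,0,0]],
  ],
)

```text
time_s: 9.93
position: [0.5273, 0.023, 0.0292]
ee_rot: [180.0, -0.0, 174.2]
contact_force: [0.2, -0.2, -0.4]
width: 0.0002
finger_force: 0.0
```

drive_tool(
  moves=[
    [0,[0,0.002,0],[0,0,0]],
    [0,[0,0.004,0],[0,0,0]],
    [0,[0,0.006,0],[0,0,0]],
    [0,[0,0.006,0],[0,0,0]],
  ],
)

```text
time_s: 10.27
position: [0.5278, 0.029, 0.0292]
ee_rot: [180.0, -0.0, 174.2]
contact_force: [-0.4, 0.5, 0.0]
width: 0.0001
finger_force: 0.0
```

drive_tool(
  moves=[
    [0,[0,0.002,0],[0,0,0]],
    [0,[0,0.004,0],[0,0,0]],
    [0,[0,0.005,0],[0,0,0]],
    [0,[0,0.005,0],[0,0,0]],
  ],
)

```text
time_s: 10.6
position: [0.5284, 0.0339, 0.0293]
ee_rot: [180.0, -0.0, 174.2]
contact_force: [0.3, 0.6, 0.4]
width: 0.0001
finger_force: 0.0
```

drive_tool(
  moves=[
    [0,[0,0.001,0],[0,0,0]],
    [0,[0,0.002,0],[0,0,0]],
    [0,[0,0.003,0],[0,0,0]],
    [0,[0,0.004,0],[0,0,0]],
    [0,[0,0.004,0],[0,0,0]],
  ],
)

```text
time_s: 11.02
position: [0.5286, 0.0355, 0.0293]
ee_rot: [-179.8, -0.0, 174.3]
contact_force: [-3.6, -10.9, 0.9]
width: 0.0002
finger_force: 5.6
```

The block has butted against the stop, at 11 N. I withdraw and look.

drive_tool(
  moves=[
    [0,[0,-0.015,0],[0,0,0]],
    [0,[0,-0.035,0],[0,0,0]],
    [0,[0,-0.035,-0.04],[0,0,0]],
    [0,[0,-0.06,-0.08],[0,0,0]],
    [0,[0,-0.1,-0.1],[0,0,0]],
    [0,[0.0,-0.14,-0.12],[0,0,0]],
    [0,[0.0,-0.17,-0.12],[0,0,0]],
    [0,[0.0,-0.2,-0.12],[0,0,0]],
    [0,[0.0,-0.2,-0.12],[0,0,0]],
  ],
)

```text
time_s: 11.77
position: [0.509, -0.1669, 0.1507]
ee_rot: [-179.8, 0.2, 174.0]
contact_force: [-0.3, -0.4, 0.5]
width: -0.0002
finger_force: 0.0
```

Run:
```python
from h import *
from rig import arm,viewer
d=viewer.get_image("scene");np.savez("s7.npz",**d)
a=cv2.resize(d["image"][205:305,250:370],None,fx=6,fy=6,interpolation=2);cv2.imwrite("pics/c7.png",a)
t=viewer.get_image("top");h=cv2.cvtColor(t["image"],cv2.COLOR_BGR2HSV)
m=cv2.inRange(h,(17,30,200),(30,105,255)); k=m*0; k[225:262,288:350]=m[225:262,288:350]
c=max(cv2.findContours(k,0,2)[0],key=cv2.contourArea);r=cv2.minAreaRect(c);print(r)
P=np.array([jig(ray(t,p,.048)) for p in cv2.boxPoints(r)]);print(P.round(4),P.mean(0).round(4))
```

```text
((307.9160461425781, 241.30105590820312), (40.818363189697266, 15.934613227844238), 3.6913859844207764)
[[0.0259 0.1157]
 [0.0689 0.1165]
 [0.0695 0.0074]
 [0.0265 0.0072]] [0.0477 0.0617]
```

View pics/c7.png

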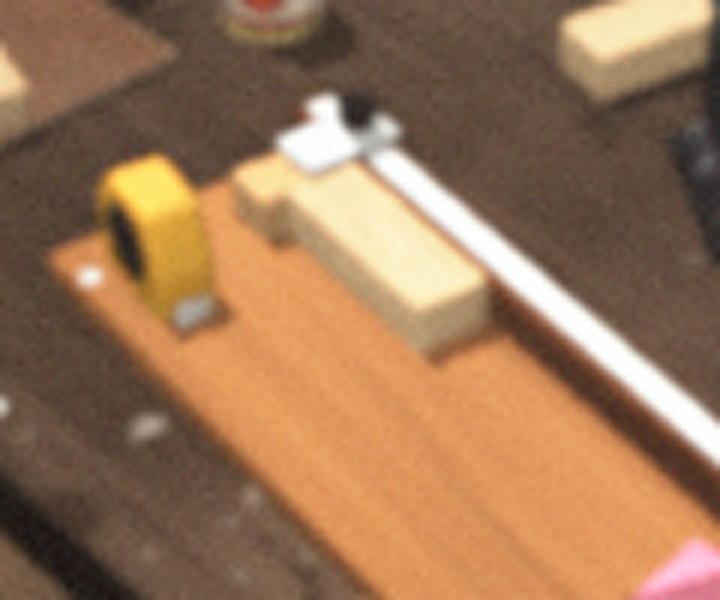

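The block butts against the stop at c7 (290,190) and lies along the fence. Top view puts its centre at jig (47.7, 61.7) mm, parallel within 0.4°. One light reseating push against the fence makes the x margin sure.

drive_tool(
  moves=[
    [0,[0.01,0.04,0],[0,0,0]],
    [0,[0.02,0.08,0],[0,0,0]],
    [0,[0.03,0.12,0],[0,0,0]],
    [0,[0.04,0.16,0],[0,0,0]],
    [0,[0.048,0.2,0],[0,0,0]],
    [0,[0.052,0.235,0],[0,0,0]],
    [0,[0.052,0.259,0],[0,0,0]],
    [0,[0.052,0.259,0],[0,0,0]],
    [0,[0.052,0.259,0.02],[0,0,0]],
    [0,[0.052,0.259,0.04],[0,0,0]],
  ],
)

```text
time_s: 12.7
position: [0.4834, 0.1033, 0.1097]
ee_rot: [180.0, 0.1, 174.4]
contact_force: [-0.7, -0.1, -0.1]
width: 0.0001
finger_force: 0.0
```

drive_tool(
  moves=[
    [0,[0,0,0.03],[0,0,0]],
    [0,[0,0,0.055],[0,0,0]],
    [0,[0,0,0.078],[0,0,0]],
    [0,[0,0,0.08],[0,0,0]],
    [0,[0,0,0.08],[0,0,0]],
    [0,[-0.005,0,0.08],[0,0,0]],
    [0,[-0.01,0,0.08],[0,0,0]],
    [0,[-0.013,0,0.08],[0,0,0]],
    [0,[-0.015,0,0.08],[0,0,0]],
    [0,[-0.015,0,0.08],[0,0,0]],
  ],
)

```text
time_s: 13.53
position: [0.4994, 0.0998, 0.0303]
ee_rot: [180.0, 0.1, 174.2]
contact_force: [0.2, -1.6, 0.1]
width: 0.0004
finger_force: 0.0
```

drive_tool(
  moves=[
    [0,[-0.001,0,0],[0,0,0]],
    [0,[-0.002,0,0],[0,0,0]],
    [0,[-0.003,0,0],[0,0,0]],
    [0,[-0.004,0,0],[0,0,0]],
    [0,[-0.005,0,0],[0,0,0]],
    [0,[-0.005,0,0],[0,0,0]],
  ],
)

```text
time_s: 14.03
position: [0.5025, 0.0995, 0.0291]
ee_rot: [-180.0, -0.1, 174.2]
contact_force: [-1.5, -0.5, 1.7]
width: 0.0001
finger_force: 0.9
```

Contact comes at the same jig x as before (16 mm), so the block is seated. I press 1-2 mm more, then retreat and check.

drive_tool(
  moves=[
    [0,[-0.001,0,0],[0,0,0]],
    [0,[-0.002,0,0],[0,0,0]],
    [0,[-0.002,0,0],[0,0,0]],
  ],
)

```text
time_s: 14.28
position: [0.5027, 0.0996, 0.0288]
ee_rot: [-180.0, -0.3, 174.2]
contact_force: [-9.7, 1.3, 7.4]
width: -0.0004
finger_force: 4.2
```

drive_tool(
  moves=[
    [0,[0.01,0,0],[0,0,0]],
    [0,[0.02,0,0],[0,0,0]],
    [0,[0.02,0,-0.04],[0,0,0]],
    [0,[0.02,-0.02,-0.08],[0,0,0]],
    [0,[0.02,-0.06,-0.12],[0,0,0]],
    [0,[0.02,-0.1,-0.13],[0,0,0]],
    [0,[0.02,-0.14,-0.13],[0,0,0]],
    [0,[0.02,-0.18,-0.13],[0,0,0]],
    [0,[0.02,-0.22,-0.13],[0,0,0]],
    [0,[0.02,-0.22,-0.13],[0,0,0]],
  ],
)

```text
time_s: 15.12
position: [0.4623, -0.1226, 0.16]
ee_rot: [-179.8, 0.1, 174.0]
contact_force: [0.4, -0.2, -0.1]
width: 0.0001
finger_force: 0.0
```

Run:
```python
from h import *
from rig import arm,viewer
t=viewer.get_image("top");h=cv2.cvtColor(t["image"],cv2.COLOR_BGR2HSV)
m=cv2.inRange(h,(17,30,200),(30,105,255)); k=m*0; k[225:262,288:350]=m[225:262,288:350]
c=max(cv2.findContours(k,0,2)[0],key=cv2.contourArea);r=cv2.minAreaRect(c);print(r)
P=np.array([jig(ray(t,p,.048)) for p in cv2.boxPoints(r)]);print(P.round(4),P.mean(0).round(4))
```

```text
((307.865478515625, 240.8832550048828), (40.89580535888672, 15.745597839355469), 4.085616588592529)
[[0.0276 0.1162]
 [0.0702 0.1167]
 [0.0699 0.0074]
 [0.0275 0.0075]] [0.0488 0.0619]
```

Now it is exactly parallel (4.09°, the same as the fence), at x = 48.8 mm and still at the stop. I hand the job in.

```bash
python3 -c "
from rig import arm
print(arm.close_job())"
```

```text
the job is handed in; nothing more can be done
None
```

The off-cut was tipped over by pushing alone, and it lies flat, flush with the fence and butted against the stop; I handed the job in at about 15 s, and the hand-in returned no verdict.

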